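Hold the label printer's cover half open

ROBOT

A 6-joint arm with a two-finger parallel gripper is mounted at the origin on the work surface. World frame = base frame: x ahead of the robot, y to its left, z up, the work surface at z = 0. Lengths are in mm, angles in rad, forces in N, time in s.
With the tool pointing down it reaches from about 275 to 750 mm from the base axis. Payload 10.2 kg.
Tool frame: the origin (TCP) lies midway between the tips of the shut fingers; the grasp point (between the pads) lies 19 mm behind it; z points along the fingers, y is the line along which they close (so a half turn about z gives the same grasp; the last joint's range is limited). The gripper opens to 85 mm and grips with 20 to 120 N. Pads are 22 mm wide; open, the fingers measure 114 mm over their backs; the gripper's body (76 mm by 85 mm) begins 54 mm behind the grasp point. The pads swing forward as they close: fully open they stand 13 mm farther back than shut.
Start: joints at [-1.447, 0.313, 1.498, -0, 1.331, -0.223], TCP at [178.43, -493.755, 231.294] pointing down, gripper open.
Joint ranges: [-2.94, 2.94], [-0.97, 2.17], [0.19, 2.56], [-1.23, 4.37], [0.02, 3.11], [-2.88, 2.88]. Speed limits (rad/s): [2.39, 2.39, 3.01, 3.14, 3.14, 3.14].

INTERFACE

Orientations are given as a unit quaternion [w, x, y, z].
In Python, from rig import ctrl gives the robot as it stands.
- The arm moves only by the tool send_rows, never from a script. Its argument "targets" is a list of rows, each an object with "offset": the shift along the world's x, y, z in cm, a list of three; "spin": the turn about the world's z in rad. A call has 1 to 8 rows; each row is the pose to reach, as a shift and turn from the pose commanded when the call began; what a row does not reach only later rows make up. A row lasts 1/12 s, in which the tool goes at most 41.7 mm and 7.16 degrees, less where a joint would pass 70% of its speed; a pose out of reach is approached as far as the arm can. A call with a gripper value outside its range is refused whole. "grip" is the opening, from 0 (shut) to 1 (fully open), set as the call begins (left out, the last holds). The fingers move at their own pace and stop on an object; "squeeze" is the grip in N (left out, the last holds). Time passes only in rows, so rows that repeat a pose let the fingers close. It gives the time, the measured TCP pose, the force, the opening and the grip force at its end, in the units of the state.
- ctrl.sense(): the state, without advancing time (a new reading comes with each control period).
- ctrl.capture(name): name is "scene" or "top"; returns (picture, depth): 384x512x3 uint8, red, green, blue; 384x512 float32, mm along the optical axis (not along the pixel's ray), 0 where there is no reading.
- ctrl.calibration(name): a dict with "fx", "fy", "cx", "cy" (pixels), "view" (4x4, takes a point from world to camera coordinates). Camera axes: x right, y down, z forward; pixel columns grow to the right and rows downward; lengths in mm; the calibration is good to about 2 mm. A picture is of the moment at which its call begins. calibration takes no time and is no camera call.
- ctrl.finish_job(): hands the job in; it is judged then, once.
Trained networks look in the newest picture that a camera, given by its name, has taken for a name from the list of things; names that differ only in an ending like _2 or _b are one class to them, and where a whole thing is asked for, a point or a joint stands for the part that bears it (a point fixed in the world has none). Each returns a list of dicts, best first, with "conf" (0 to 1); they miss things now and then, are a little off and sometimes report something else, mostly with a low value. They report only what shows in the picture. A call takes as long as a camera call. They do not tell look-alikes from the thing itself.
- ctrl.search_frame(camera, query): "box" ([left, top, right, bottom] in pixels, round what is visible of it).
- ctrl.place_of(camera, query): "uv" ([column, row] in pixels: a listed point, or the origin of a listed thing).
The state is a dict: "time_s": time; "joints": joint angles; "dq": joint speeds; "tau": joint torques, N m; "eef_pos": TCP position; "ee_rot": TCP orientation; "force": force on the tool from outside, world axes, zero at the start; "wrist_torque": the same for the moment, N m; "grip_width": opening from 0.0 (shut) to 1.0 (fully open); "grip_force": force on a finger pad.
Only numpy, scipy, OpenCV 4.12 (cv2) and the standard library are available. Lean on these libraries where they do the work, as an engineer would, in place of code of your own. Each camera call takes 0.05 s, during which the arm holds its last target. There are 200 camera calls.

TASK

The label printer's cover has lost its stay and drops shut by itself. Take the small cardboard carton off the cover and set it down (do not drop it) flat on the floor of the pulp tray, and let go of it; only then lift the cover to 45 degrees and hold it there for a colleague to check the roll, finishing while you are still holding it at that angle. Leave everything else where it is.

Things in the scene. Friction and masses are not known exactly. Their poses are not given: they have to be found in the camera images.
- printer: Label printer standing on the counter, fixed to it: grey plastic case 270 (x) x 210 (y) x 118 high with an open top under the cover; behind the cover its rear deck (63 deep) is 128 high. Origin at the centre of its underside; its own +x points from its front to its rear, +z up. It stands turned by up to about 0.25 rad.
- cover (a joint): Opening angle of the printer's cover in rad: 0 = shut and level, grows as its front edge rises, 45 degrees = 0.785; stop at 1.4. The cover is a flat black plate 203 long x 208 wide x 8 thick, 0.36 to 0.56 kg, hinged along its rear edge; its weight and a weak spring shut it from every angle. Holding it at 45 degrees takes about 4 N upward at the pull; to open it the pull must follow an arc about the hinge.
- cover_pull (a point): Middle of the steel pull bar of the cover: a round bar 10 in diameter and 110 long, parallel to the hinge, carried by two side arms 45 ahead of the cover's front edge, so that there is a 40 gap between bar and cover. It is 250 from the hinge axis and, with the cover shut, 122 above the counter, in the plane of the cover, 180 ahead of the printer's centre. The axes turn with the cover: y along the bar, x towards the hinge.
- cover_hinge (a point): Middle of the cover's hinge axis, 122 above the counter, 70 behind the printer's centre. y along the hinge axis (horizontal).
- carton_mid (a point): Centre (half-way up) of the small closed cardboard carton that lies on the cover at the start: 58 (own x) x 90 (own y) x 55 high, 0.14 to 0.28 kg. The top of the shut cover, on which it lies, is 126 above the counter.
- carton: The same carton; origin at the centre of its underside.
- tray: Brown moulded-pulp tray, fixed on the counter to the left or right of the printer: 240 (x) x 220 (y) x 45 high, open on top, walls 5 thick, floor 5 thick. Origin at the centre of its underside. A jar stands in its far part (own +x side), so its near part (own -x side) is free.
- jar_mid (a point): Centre of a small closed jar, diameter 42, 65 high, standing in the tray: leave it.
- bottle_mid (a point): Near the middle of a bottle, diameter 52, 130 high, standing on the grey parcel scale (240 x 220 x 60 high) on the other side of the printer: leave it.
- roll_mid (a point): Centre of a small spare label roll (white ring, diameter 48, 35 high) standing on the printer's rear deck behind the hinge: leave it.
- phone_mid (a point): Centre of a black phone 150 x 72 x 9 lying flat on the counter: leave it.
- stapler_mid (a point): Centre of a black stapler 135 x 34 x 48 standing on the counter: leave it.
- pencup_mid (a point): Centre of a pen cup, diameter 76, 100 high, pens to 150, standing to the right (-y side) of the printer's rear: leave it.
Mind the look-alikes: they are no part of the job. Of the things like the carton, leave any that is black, red or yellow; of the rest the smaller one is meant.

How it is judged (in metres and radians):
On the way:
1. the carton stands flat in the tray, released and at rest, with the cover still shut (x of carton_mid in the frame of tray between -0.09 and 0.09 m and y of carton_mid in the frame of tray between -0.082 and 0.082 m and z of carton_mid in the frame of tray below 0.042 m and angle between carton_mid's own z axis and vertical below 0.15 rad and contact force between the fingers and carton below 0.1 N and linear speed of carton below 0.03 m/s and value of joint cover below 0.1 rad), for 0.2 s.
At the end, for the whole second after the job is handed in: The robot is holding the cover still at 45 degrees (38 to 52 is accepted; it pushes on it with over 0.5 N and no loose thing touches the cover) for the last second, and the carton lies flat (within about 8 degrees of level, right way up) on the tray's floor inside its walls, released and at rest (x of carton_mid in the frame of tray between -0.09 and 0.09 m and y of carton_mid in the frame of tray between -0.082 and 0.082 m and z of carton_mid in the frame of tray below 0.042 m and angle between carton_mid's own z axis and vertical below 0.15 rad and contact force between the fingers and carton below 0.1 N and linear speed of carton below 0.03 m/s and value of joint cover between 0.663 and 0.908 rad and velocity of joint cover between -0.05 and 0.05 rad/s and contact force between any of the fingers, the arm and cover above 0.5 N and contact force between cover and carton below 0.05 N and contact force between cover and jar below 0.05 N and contact force between cover and bottle below 0.05 N and contact force between cover and roll below 0.05 N and contact force between cover and phone below 0.05 N and contact force between cover and stapler below 0.05 N and contact force between cover and pencup below 0.05 N); the arm keeps its last pose, push and grip.
It fails at once if the cover is lifted (over 0.15 rad) while the carton is not yet in the tray (value of joint cover above 0.15 rad and not (x of carton_mid in the frame of tray between -0.09 and 0.09 m and y of carton_mid in the frame of tray between -0.082 and 0.082 m and z of carton_mid in the frame of tray below 0.042 m and angle between carton_mid's own z axis and vertical below 0.15 rad)).
It fails at once if the carton is dropped: it moves faster than 0.7 m/s without being held (linear speed of carton above 0.7 m/s and contact force between each of the fingers, the arm and carton below 0.05 N).
It fails at once if one of the other things (jar, bottle, label roll, phone, stapler, pen cup) is moved by more than 30 mm (distance of any of jar_mid, bottle_mid, roll_mid, phone_mid, stapler_mid, pencup_mid from where it was at the start of the episode above 0.03 m).
It also fails if it takes over 61 s, if anything falls off the work surface, if the arm or the gripper's body presses on something with over 40 N, if the wrist force passes 120 N, or if a joint passes its speed limit or range.

## Working session

There is one attempt and no reset: what is moved stays moved. The work goes in short steps, Python scripts to look and compute and a tool call to move; the robot and the scene stay as the last step left them, time stands still between calls to the robot, and variables do not carry over. Pictures are saved under pics/ and viewed, at most 10 in all, crops included, and the job is handed in when it is done.

Besides the shell and the picture viewer there is one more tool, called after "Emit:" as name([rows], argument=value, ...), one row to a line, values as JSON. send_rows: Moves the arm, as the interface text tells. Its arguments: {"type":"object","properties":{"targets":{"type":"array"},"grip":{"type":"number"},"squeeze":{"type":"number"}},"required":["targets"]}

```bash
mkdir -p pics; cat > h.py <<'E'
import numpy as np, cv2
from rig import ctrl
def snap(cam,name=None):
    im,d=ctrl.capture(cam)
    if name: cv2.imwrite(f'pics/{name}.png',im[:,:,::-1])
    return im,d
def world(cam,u,v,z):  # z depth
    c=ctrl.calibration(cam);V=np.array(c['view'])
    p=np.array([(u-c['cx'])/c['fx']*z,(v-c['cy'])/c['fy']*z,z,1.])
    return (np.linalg.inv(V)@p)[:3]
def cloud(cam,d):
    c=ctrl.calibration(cam);V=np.linalg.inv(np.array(c['view']))
    v,u=np.mgrid[:d.shape[0],:d.shape[1]]
    P=np.stack([(u-c['cx'])/c['fx']*d,(v-c['cy'])/c['fy']*d,d],-1)
    W=P@V[:3,:3].T+V[:3,3]; W[d==0]=np.nan
    return W
E
python3 - <<'E'
from h import *
for cam in ['scene','top']:
    im,d=snap(cam,cam+'0'); W=cloud(cam,d); np.save(cam+'W.npy',W)
    for q in ['carton_mid','cover_pull','cover_hinge','tray','printer','jar_mid','pencup_mid']:
        for r in ctrl.place_of(cam,q)[:3]:
            u,v=map(int,r['uv']); print(cam,q,r['conf'],(u,v),W[v,u].round(0))
    if cam=='top':
        for r in ctrl.search_frame(cam,'carton')[:4]: print(r)
print(ctrl.sense())
E
```

```text
scene carton_mid 0.9 (97, 250) [ 745. -399.   59.]
scene carton_mid 0.89 (241, 208) [636.   6. 182.]
scene carton_mid 0.89 (310, 280) [768. 211.  55.]
scene cover_pull 0.9 (252, 177) [401.   8.   7.]
scene cover_hinge 0.79 (225, 250) [736. -26. 121.]
scene tray 0.97 (352, 218) [525. 333.   8.]
scene printer 0.55 (234, 248) [730.  -2. 127.]
scene printer 0.4 (224, 250) [685. -42.  21.]
scene jar_mid 0.81 (343, 233) [615. 298.  66.]
scene jar_mid 0.63 (236, 248) [729.   3. 126.]
scene pencup_mid 0.84 (151, 252) [ 707. -260.    5.]
top carton_mid 0.97 (256, 167) [610.   4. 180.]
top carton_mid 0.91 (201, 142) [737. 201.  56.]
top carton_mid 0.68 (163, 275) [267. 326.  73.]
top cover_pull 0.8 (249, 205) [495.  30. 119.]
top cover_hinge 0.57 (262, 132) [745. -19. 131.]
top tray 0.72 (163, 201) [531. 347.   6.]
top printer 0.7 (163, 200) [536. 349.   2.]
top printer 0.56 (259, 165) [617.  -6. 180.]
top jar_mid 0.61 (172, 179) [600. 302.  68.]
top pencup_mid 0.9 (326, 140) [ 743. -255.   32.]
{'box': [361.8, 134.5, 379.5, 158.8], 'conf': 0.96}
{'box': [189.2, 126.7, 210.7, 157.5], 'conf': 0.92}
{'box': [138.9, 253.6, 187.8, 297.4], 'conf': 0.89}
{'box': [343.6, 254.8, 390.0, 297.2], 'conf': 0.85}
{'time_s': 0.85, 'joints': array([-1.44740247e+00,  3.12923875e-01,  1.49767340e+00,  1.27953615e-07,
        1.33099396e+00, -2.23390698e-01]), 'dq': array([-0.0009232 , -0.00070022, -0.00088219, -0.00039478,  0.00160738,
        0.00149549]), 'tau': array([ 1.43922549e-03, -4.12147665e+01, -2.59898132e+01, -9.30002102e-05,
        4.57373881e-04, -1.65701113e-05]), 'eef_pos': array([ 178.43012481, -493.76787177,  231.2919758 ]), 'ee_rot': array([7.09126830e-07, 9.85005187e-01, 1.72524730e-01, 2.67390803e-08]), 'force': array([-0.42509179,  0.71920845, -0.47827193]), 'wrist_torque': array([-0.02473935, -0.03846938,  0.02283836]), 'grip_force': 0.0, 'grip_width': 0.9995696085252619}
```

View pics/top0.png

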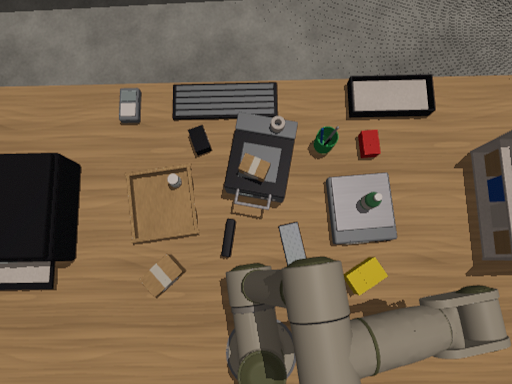

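View pics/scene0.png

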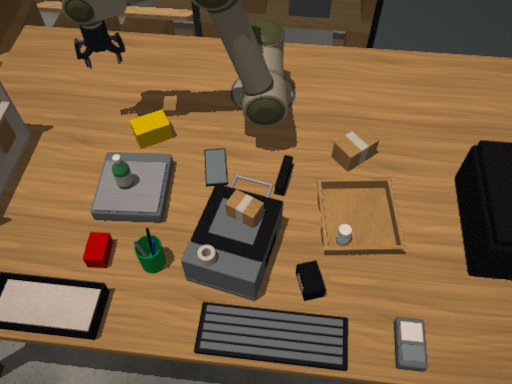

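Both pictures show the printer in the middle (top view: cover at 260,165, pull bar at 252,205), the tray to its left (163,203) with the jar in its far part (173,180), and the scale with the bottle on the right (362,205).

Carton candidates in the top view:
- brown on the cover (256,167)
- brown on the counter (163,275), which is larger
- black (201,142), red (369,143) and yellow (367,275), all excluded by colour

The brown one on the cover fits, because it is the smaller of the two brown ones and lies on the cover. I'll confirm that and measure it.

```bash
python3 - <<'E'
from h import *
im=cv2.imread('pics/top0.png'); cv2.imwrite('pics/crop.png',cv2.resize(im[105:305,125:305],None,fx=3,fy=3,interpolation=cv2.INTER_CUBIC)[:600])
W=np.load('topW.npy'); S=np.load('sceneW.npy')
def rect(m,W,n):
    P=W[m][:,:2].astype(np.float32); r=cv2.minAreaRect(P); print(n,len(P),'mean',P.mean(0).round(1),'rect',np.round(r[0],1),np.round(r[1],1),'ang',round(r[2],1), 'z',W[m][:,2].mean().round(1)); 
def near(W,x,y,r): return np.hypot(W[...,0]-x,W[...,1]-y)<r
for n,A in(('top',W),('scene',S)):
    z=A[...,2]
    rect(near(A,615,2,90)&(abs(z-181)<6),A,n+' carton top')
    rect(near(A,267,326,80)&(z>45)&(z<90),A,n+' other')
    rect(near(A,590,5,150)&(abs(z-126)<5)&(A[...,0]>515),A,n+' cover top')
    rect(near(A,500,30,75)&(abs(z-124)<9)&(A[...,0]<525),A,n+' bar')
    rect(near(A,530,345,190)&(abs(z-44)<5)&(A[...,1]>200),A,n+' tray rim')
    rect(near(A,600,302,40)&(abs(z-66)<5),A,n+' jar')
    rect(near(A,745,-60,80)&(z>155)&(z<170),A,n+' roll')
E
```

```text
top carton top 480 mean [614.    9.7] rect [614.6   9.7] [90.  59.9] ang 66.1 z 180.2
top other 977 mean [265.5 330.6] rect [265.7 333.1] [ 83.2 127.4] ang 42.4 z 75.6
top cover top 2603 mean [630.1  -9.4] rect [619.8  -4.1] [207.7 235.6] ang 78.6 z 125.3
top bar 152 mean [497.2  14.5] rect [501.6  19.4] [120.9  43.7] ang 89.5 z 123.9
top tray rim 880 mean [516.9 342.9] rect [519.8 344.3] [254.2 241.7] ang 7.5 z 44.0
top jar 73 mean [600.1 298.7] rect [599.9 298.2] [35.1 37.1] ang 88.1 z 67.8
top roll 129 mean [764.8 -71.3] rect [765.8 -71.2] [43.8 46.6] ang 89.0 z 162.5
scene carton top 619 mean [618.8  13.4] rect [616.8  13.6] [90.7 61.5] ang 65.4 z 181.0
scene other 997 mean [278.5 334.2] rect [270.3 336. ] [ 85.6 133.9] ang 41.4 z 73.4
scene cover top 3109 mean [646.   -4.9] rect [620.2   0. ] [208.2 238. ] ang 78.5 z 126.3
scene bar 173 mean [500.5  17.5] rect [507.5  22.1] [121.9  44. ] ang 84.4 z 124.9
scene tray rim 1069 mean [531.9 348.6] rect [496.1 345.8] [310.1 242.3] ang 7.2 z 44.7
scene jar 83 mean [605.9 303.5] rect [603.9 303.4] [38.2 35.4] ang 3.9 z 67.9
scene roll 206 mean [770.2 -68.3] rect [769.1 -68.2] [45.  46.9] ang 77.5 z 162.9
```

View pics/crop.png

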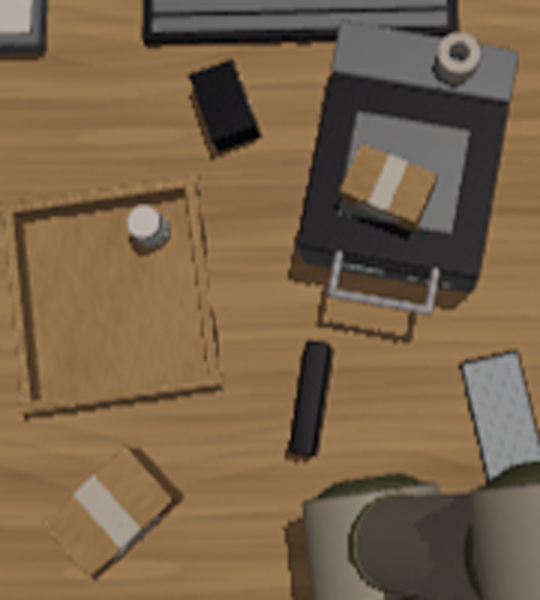

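The crop confirms it: the small brown carton lies on the cover, and the brown one lower left is larger (about 127 x 83, against 90 x 60). I'll go there now.

Emit:
send_rows([
  {"offset":[2.5,2.9,1],"spin":0.1},
  {"offset":[5,5.8,2],"spin":0.2},
  {"offset":[7.5,8.7,3],"spin":0.3},
  {"offset":[10,11.6,4],"spin":0.4},
  {"offset":[12.5,14.5,4],"spin":0.5},
  {"offset":[15,17.4,4],"spin":0.6},
  {"offset":[17.5,20.3,4],"spin":0.7},
  {"offset":[20,23.2,4],"spin":0.805},
], grip=1, squeeze=40)

```text
time_s: 1.52
eef_pos: [379.3, -260.1, 271.6]
ee_rot: [0.0, 0.837, 0.547, 0.0]
force: [0.1, -1.1, -0.2]
grip_width: 0.999
grip_force: 0.0
```

Emit:
send_rows([
  {"offset":[2.9,3.4,0],"spin":0},
  {"offset":[5.8,6.8,0],"spin":0},
  {"offset":[8.7,10.2,0],"spin":0},
  {"offset":[11.6,13.6,0],"spin":0},
  {"offset":[14.5,17,0],"spin":0},
  {"offset":[17.4,20.4,0],"spin":0},
  {"offset":[20.3,23.8,0],"spin":0},
  {"offset":[23,26.5,0],"spin":0},
])

```text
time_s: 2.18
eef_pos: [597.2, -7.4, 271.4]
ee_rot: [0.0, 0.839, 0.545, 0.0]
force: [0.1, -0.5, 0.4]
grip_width: 1.001
grip_force: 0.0
```

Emit:
send_rows([
  {"offset":[0.7,0.8,0],"spin":0},
  {"offset":[0.7,0.8,-2],"spin":0},
  {"offset":[0.7,0.8,-4],"spin":0},
  {"offset":[0.7,0.8,-5.5],"spin":0},
  {"offset":[0.7,0.8,-7],"spin":0},
  {"offset":[0.7,0.8,-7],"spin":0},
  {"offset":[0.7,0.8,-7],"spin":0},
])

```text
time_s: 2.77
eef_pos: [603.1, -1.8, 201.2]
ee_rot: [-0.0, 0.839, 0.545, -0.0]
force: [-0.4, -0.6, 1.2]
grip_width: 0.997
grip_force: 0.0
```

```bash
python3 - <<'E'
from h import *
print(ctrl.sense()['eef_pos'])
im,d=snap('scene'); W=cloud('scene',d)
cv2.imwrite('pics/s1.png',cv2.resize(im[80:330,130:420,::-1],None,fx=2.4,fy=2.4,interpolation=cv2.INTER_CUBIC))
E
```

```text
[603.1167528   -1.77577014 201.22292627]
```

View pics/s1.png

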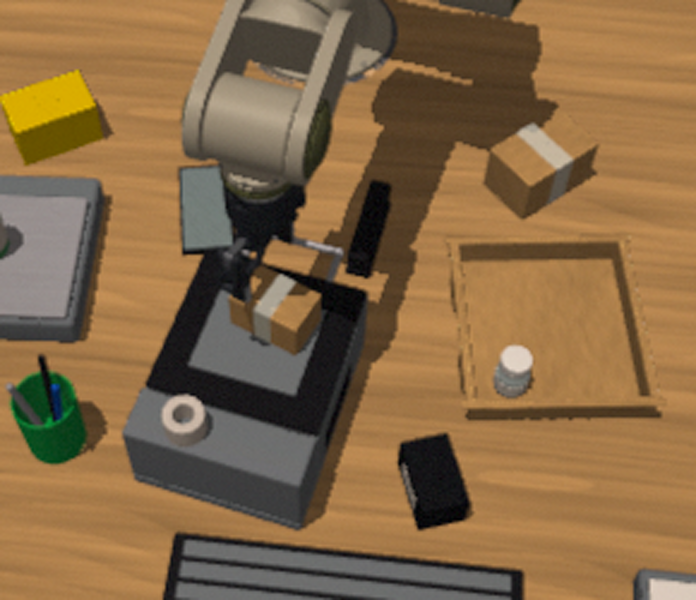

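The picture shows the open gripper over the cover carton, with the rear finger at (262,330) a little to the -y side. That matches the 18 mm still missing by the reading, so I'll correct it and then go down.

Emit:
send_rows([
  {"offset":[1.2,1.3,0],"spin":0},
  {"offset":[1.2,1.3,0],"spin":0},
  {"offset":[1.2,1.3,-2],"spin":0},
  {"offset":[1.2,1.3,-4],"spin":0},
  {"offset":[1.2,1.3,-5.5],"spin":0},
  {"offset":[1.2,1.3,-6.6],"spin":0},
  {"offset":[1.2,1.3,-6.6],"spin":0},
  {"offset":[1.2,1.3,-6.6],"spin":0},
])

```text
time_s: 3.48
eef_pos: [615.5, 11.2, 136.0]
ee_rot: [0.0, 0.839, 0.545, 0.0]
force: [-0.1, -0.1, 1.2]
grip_width: 0.997
grip_force: 0.0
```

Emit:
send_rows([
  {"offset":[0,0,0],"spin":0},
  {"offset":[0,0,0],"spin":0},
  {"offset":[0,0,0],"spin":0},
  {"offset":[0,0,0],"spin":0},
  {"offset":[0,0,0],"spin":0},
  {"offset":[0,0,0],"spin":0},
  {"offset":[0,0,0],"spin":0},
], grip=0, squeeze=35)

```text
time_s: 4.07
eef_pos: [615.8, 11.3, 136.3]
ee_rot: [0.001, 0.839, 0.545, 0.001]
force: [-0.6, -0.7, 6.2]
grip_width: 0.673
grip_force: 41.9
```

Opening 57 mm, so the carton is held. Lifting it.

Emit:
send_rows([
  {"offset":[0,0,1],"spin":0},
  {"offset":[0,0,2.5],"spin":0},
  {"offset":[0,0,4],"spin":0},
  {"offset":[0,0,5.5],"spin":0},
  {"offset":[0,0,7],"spin":0},
  {"offset":[-1,2,7.5],"spin":0.06},
  {"offset":[-2,5,7.5],"spin":0.12},
  {"offset":[-3.2,8,7.5],"spin":0.18},
])

```text
time_s: 4.73
eef_pos: [582.9, 91.9, 210.7]
ee_rot: [-0.0, 0.786, 0.618, 0.0]
force: [-0.2, 1.0, -2.2]
grip_width: 0.673
grip_force: 41.2
```

Emit:
send_rows([
  {"offset":[-1.2,3,0],"spin":0.06},
  {"offset":[-2.4,6,0],"spin":0.12},
  {"offset":[-3.6,9,0],"spin":0.18},
  {"offset":[-4.8,12,0],"spin":0.24},
  {"offset":[-6,15,0],"spin":0.3},
  {"offset":[-7.2,18,0],"spin":0.36},
  {"offset":[-8.4,21,0],"spin":0.36},
  {"offset":[-8.4,21,0],"spin":0.36},
])

```text
time_s: 5.4
eef_pos: [496.6, 305.9, 210.5]
ee_rot: [-0.001, 0.661, 0.75, -0.0]
force: [-0.1, 0.4, -1.7]
grip_width: 0.674
grip_force: 41.1
```

Emit:
send_rows([
  {"offset":[-0.6,1.7,0],"spin":0},
  {"offset":[-1.2,3.4,0],"spin":0},
  {"offset":[-1.2,3.4,-3],"spin":0},
  {"offset":[-1.2,3.4,-6],"spin":0},
  {"offset":[-1.2,3.4,-9],"spin":0},
  {"offset":[-1.2,3.4,-12],"spin":0},
  {"offset":[-1.2,3.4,-14],"spin":0},
  {"offset":[-1.2,3.4,-15],"spin":0},
])

```text
time_s: 6.07
eef_pos: [486.0, 334.7, 57.5]
ee_rot: [-0.001, 0.663, 0.748, -0.002]
force: [-0.7, 0.3, -2.4]
grip_width: 0.676
grip_force: 41.1
```

```bash
python3 - <<'E'
from h import *
print(ctrl.sense()['eef_pos'])
im,d=snap('scene')
cv2.imwrite('pics/s2.png',cv2.resize(im[80:330,180:470,::-1],None,fx=2.4,fy=2.4,interpolation=cv2.INTER_CUBIC))
E
```

```text
[485.97947846 334.6671123   57.47843162]
```

View pics/s2.png

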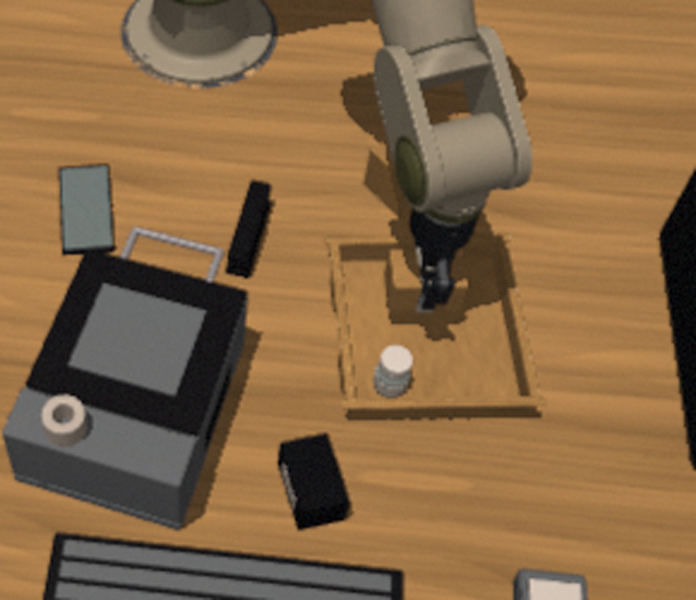

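The carton is in the gripper over the free part of the tray (425,275), clear of the jar (395,370) and the walls. Setting it down gently.

Emit:
send_rows([
  {"offset":[0,0.3,-1],"spin":0},
  {"offset":[0,0.5,-2],"spin":0},
  {"offset":[0,0.5,-3],"spin":0},
  {"offset":[0,0.5,-3.5],"spin":0},
  {"offset":[0,0.5,-3.8],"spin":0},
  {"offset":[0,0.5,-4],"spin":0},
  {"offset":[0,0.5,-4],"spin":0},
])

```text
time_s: 6.7
eef_pos: [487.4, 340.4, 20.2]
ee_rot: [0.0, 0.663, 0.749, -0.0]
force: [0.2, -0.5, -2.3]
grip_width: 0.673
grip_force: 41.2
```

Emit:
send_rows([
  {"offset":[0,0,-0.1],"spin":0},
  {"offset":[0,0,-0.2],"spin":0},
  {"offset":[0,0,-0.3],"spin":0},
  {"offset":[0,0,-0.3],"spin":0},
  {"offset":[0,0,-0.3],"spin":0},
])

```text
time_s: 7.12
eef_pos: [487.4, 340.4, 17.4]
ee_rot: [0.0, 0.663, 0.749, 0.0]
force: [0.6, 0.1, -2.2]
grip_width: 0.673
grip_force: 41.2
```

Emit:
send_rows([
  {"offset":[0,0,-0.1],"spin":0},
  {"offset":[0,0,-0.2],"spin":0},
  {"offset":[0,0,-0.2],"spin":0},
  {"offset":[0,0,-0.2],"spin":0},
])

```text
time_s: 7.45
eef_pos: [487.5, 340.6, 16.5]
ee_rot: [0.0, 0.663, 0.749, 0.0]
force: [-3.0, -1.3, 9.3]
grip_width: 0.674
grip_force: 42.2
```

Contact with the floor. Release, wait, and go up.

Emit:
send_rows([
  {"offset":[0,0,0],"spin":0},
  {"offset":[0,0,0],"spin":0},
  {"offset":[0,0,0],"spin":0},
  {"offset":[0,0,0],"spin":0},
  {"offset":[0,0,0],"spin":0},
  {"offset":[0,0,0],"spin":0},
], grip=1)

```text
time_s: 7.95
eef_pos: [487.3, 340.4, 15.2]
ee_rot: [-0.0, 0.663, 0.749, -0.0]
force: [0.3, -0.2, 0.2]
grip_width: 0.999
grip_force: 0.0
```

Emit:
send_rows([
  {"offset":[0,0,1],"spin":0},
  {"offset":[0,0,3],"spin":0},
  {"offset":[0,0,6],"spin":0},
  {"offset":[0,0,10],"spin":0},
  {"offset":[0,0,14],"spin":0},
  {"offset":[0,-3,18],"spin":0},
  {"offset":[0,-6,21],"spin":0},
  {"offset":[0,-9,21],"spin":0},
])

```text
time_s: 8.62
eef_pos: [488.3, 250.8, 231.3]
ee_rot: [0.002, 0.662, 0.749, 0.004]
force: [1.3, -0.1, 0.4]
grip_width: 1.003
grip_force: 0.0
```

```bash
python3 - <<'E'
from h import *
from scipy.spatial.transform import Rotation
print(ctrl.sense()['eef_pos'])
def near(W,x,y,r): return np.hypot(W[...,0]-x,W[...,1]-y)<r
for n in('top','scene'):
    im,d=snap(n); W=cloud(n,d); z=W[...,2]
    cv2.imwrite(f'pics/{n}3.png',cv2.resize(im[100:300,120:400,::-1],None,fx=2.4,fy=2.4))
    m=near(W,487,340,70)&(z>50)&(z<75)
    if m.sum()>20:
        r=cv2.minAreaRect(W[m][:,:2].astype(np.float32)); print(n,'carton',r,np.nanmean(z[m]))
    # cover normal -> hinge frame
    a=-0.2; ex=np.array([np.cos(a),np.sin(a)]); ey=np.array([-ex[1],ex[0]])
    m=near(W,500,22,80)&(abs(z-124)<10)
    P=W[m][:,:2]; X=P@ex; Y=P@ey
    # bar: points within 14mm of the front-most edge
    b=X<np.percentile(X,3)+11
    vx,vy,x0,y0=cv2.fitLine(P[b].astype(np.float32),cv2.DIST_HUBER,0,.01,.01).ravel()
    print(n,'bar n',b.sum(),'Y range',np.percentile(Y[b],[1,99]),'X med',np.median(X[b]),'dir deg',np.degrees(np.arctan2(vy,vx)),'z',np.median(W[m][b][:,2]))
    c=np.median(X[b])*ex+np.mean(np.percentile(Y[b],[1,99]))*ey; print('bar centre',c)
    m=near(W,600,5,200)&(abs(z-126)<5)&(((W[...,:2]@ex)<X.min()+230)); m&=((W[...,:2]@ex)>X.min()+55)
    r=cv2.minAreaRect(W[m][:,:2].astype(np.float32)); print(n,'cover',r)
E
```

```text
[488.34950282 250.76786227 231.27111723]
top carton ((484.0934143066406, 353.5751953125), (35.66497802734375, 59.89388656616211), 14.986987113952637) 59.758833359209525
top bar n 110 Y range [ 60.36174866 177.64784106] X med 477.91583785243995 dir deg 78.86145 z 124.58368113323058
bar centre [492.03194266  21.68540236]
top cover ((627.3656005859375, -5.76910400390625), (207.6148681640625, 174.85496520996094), 78.52388000488281)
scene carton ((490.22198486328125, 341.6485900878906), (61.855403900146484, 91.83332061767578), 7.404732704162598) 60.27236764078377
scene bar n 135 Y range [ 65.06056998 181.78715819] X med 481.90830003302364 dir deg 79.1959 z 124.88582416282816
bar centre [496.82275493  25.22320463]
scene cover ((627.9908447265625, -1.8598403930664062), (208.22447204589844, 174.95469665527344), 78.52226257324219)
```

View pics/top3.png

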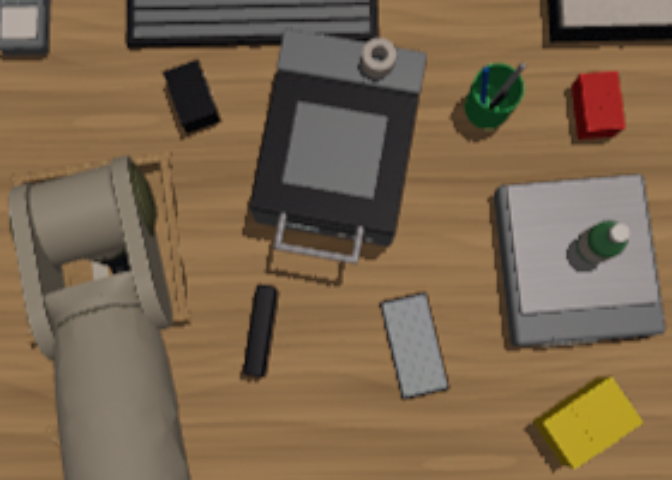

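The carton lies flat and released on the tray floor: its top is at z = 60 mm, as expected, and its centre is near (489,342). The picture shows the cover shut and clear (340,150), with the bar at (318,250). I'll move over the bar (494,23) with the fingers partly shut, because fully open they would hit the cover.

Emit:
send_rows([
  {"offset":[0.1,-3,0],"spin":-0.05},
  {"offset":[0.2,-6,0],"spin":-0.1},
  {"offset":[0.3,-9,0],"spin":-0.15},
  {"offset":[0.4,-12,0],"spin":-0.2},
  {"offset":[0.5,-15,0],"spin":-0.25},
  {"offset":[0.6,-18,0],"spin":-0.3},
  {"offset":[0.6,-20.5,0],"spin":-0.325},
  {"offset":[0.6,-22.5,0],"spin":-0.325},
], grip=0.4, squeeze=30)

```text
time_s: 9.38
eef_pos: [493.1, 24.0, 225.6]
ee_rot: [0.0, 0.776, 0.631, -0.0]
force: [0.1, 0.3, 0.8]
grip_width: 0.402
grip_force: 0.0
```

Emit:
send_rows([
  {"offset":[0,0,-1],"spin":0},
  {"offset":[0,0,-3],"spin":0},
  {"offset":[0,0,-5],"spin":0},
  {"offset":[0,0,-7],"spin":0},
  {"offset":[0,0,-7],"spin":0},
  {"offset":[0,0,-7],"spin":0},
])

```text
time_s: 9.88
eef_pos: [493.0, 26.2, 155.1]
ee_rot: [-0.001, 0.775, 0.632, -0.0]
force: [-0.6, -0.3, -0.1]
grip_width: 0.401
grip_force: 0.0
```

Emit:
send_rows([
  {"offset":[0.1,-0.3,-0.5],"spin":0},
  {"offset":[0.1,-0.3,-1.5],"spin":0},
  {"offset":[0.1,-0.3,-2.2],"spin":0},
  {"offset":[0.1,-0.3,-2.8],"spin":0},
  {"offset":[0.1,-0.3,-2.8],"spin":0},
])

```text
time_s: 10.3
eef_pos: [493.7, 22.6, 126.0]
ee_rot: [-0.001, 0.775, 0.631, -0.001]
force: [-0.4, 0.2, 0.4]
grip_width: 0.4
grip_force: 0.0
```

```bash
python3 - <<'E'
from h import *
print(ctrl.sense()['eef_pos'])
im,d=snap('scene')
cv2.imwrite('pics/s4.png',cv2.resize(im[130:260,180:330,::-1],None,fx=4.5,fy=4.5,interpolation=cv2.INTER_CUBIC))
E
```

```text
[493.70976053  22.56469254 126.02193458]
```

View pics/s4.png

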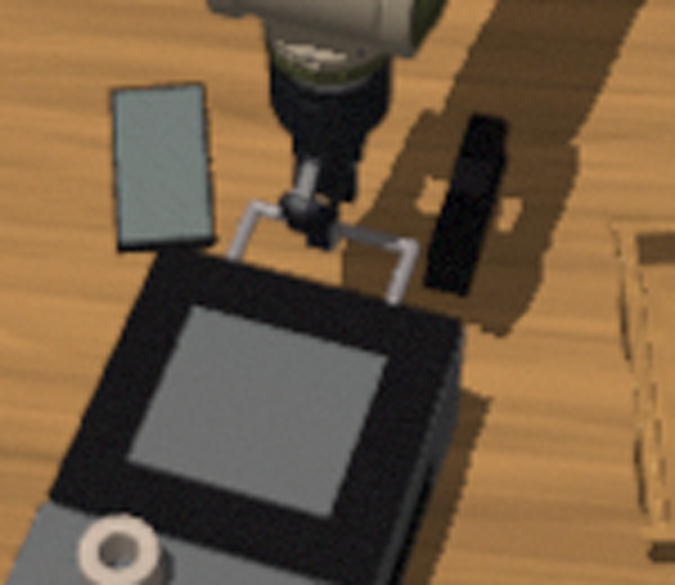

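The picture shows the rear finger (320,230) between bar and cover and about midway between the side arms (240,235 and 405,270). Going down and closing.

Emit:
send_rows([
  {"offset":[0,0,-0.8],"spin":0},
  {"offset":[0,0,-1.6],"spin":0},
  {"offset":[0,0,-2.2],"spin":0},
  {"offset":[0,0,-2.2],"spin":0},
])

```text
time_s: 10.68
eef_pos: [493.6, 22.6, 103.8]
ee_rot: [-0.001, 0.775, 0.631, -0.001]
force: [0.2, -0.3, -0.1]
grip_width: 0.404
grip_force: 0.0
```

Emit:
send_rows([
  {"offset":[0,0,0],"spin":0},
  {"offset":[0,0,0],"spin":0},
  {"offset":[0,0,0],"spin":0},
  {"offset":[0,0,0],"spin":0},
  {"offset":[0,0,0],"spin":0},
  {"offset":[0,0,0],"spin":0},
], grip=0, squeeze=30)

```text
time_s: 11.18
eef_pos: [494.1, 22.5, 105.3]
ee_rot: [-0.0, 0.775, 0.631, -0.0]
force: [-2.6, 0.7, 0.7]
grip_width: 0.106
grip_force: 29.3
```

The bar is held (opening 9 mm). Lifting along the arc of radius 250 mm, first to 24 degrees.

Emit:
send_rows([
  {"offset":[0.03,0,1.31],"spin":0},
  {"offset":[0.14,-0.03,2.61],"spin":0},
  {"offset":[0.3,-0.06,3.91],"spin":0},
  {"offset":[0.54,-0.11,5.2],"spin":0},
  {"offset":[0.83,-0.17,6.47],"spin":0},
  {"offset":[1.2,-0.24,7.73],"spin":0},
  {"offset":[1.63,-0.33,8.96],"spin":0},
  {"offset":[2.12,-0.43,10.17],"spin":0},
])

```text
time_s: 11.85
eef_pos: [513.9, 18.5, 206.9]
ee_rot: [-0.002, 0.775, 0.632, -0.002]
force: [-7.3, 0.9, -0.5]
grip_width: 0.105
grip_force: 29.3
```

Emit:
send_rows([
  {"offset":[0.55,-0.11,1.18],"spin":0},
  {"offset":[1.16,-0.24,2.33],"spin":0},
  {"offset":[1.83,-0.37,3.45],"spin":0},
  {"offset":[2.56,-0.52,4.52],"spin":0},
  {"offset":[3.34,-0.68,5.56],"spin":0},
  {"offset":[4.17,-0.85,6.56],"spin":0},
  {"offset":[5.06,-1.03,7.51],"spin":0},
  {"offset":[5.06,-1.03,7.51],"spin":0},
])

```text
time_s: 12.52
eef_pos: [565.0, 8.2, 285.7]
ee_rot: [-0.001, 0.775, 0.632, -0.001]
force: [-23.2, 3.4, 18.5]
grip_width: 0.102
grip_force: 31.0
```

Emit:
send_rows([
  {"offset":[0,0,0],"spin":0},
  {"offset":[0,0,0],"spin":0},
  {"offset":[0,0,0],"spin":0},
  {"offset":[0,0,0],"spin":0},
  {"offset":[0,0,0],"spin":0},
  {"offset":[0,0,0],"spin":0},
])

```text
time_s: 13.02
eef_pos: [563.7, 8.5, 284.3]
ee_rot: [-0.002, 0.775, 0.632, -0.002]
force: [-22.6, 1.5, 16.9]
grip_width: 0.1
grip_force: 30.8
```

```bash
python3 - <<'E'
from h import *
s=ctrl.sense(); print(s['eef_pos'],s['force'],s['grip_force'],s['grip_width'],abs(s['dq']).max())
im,d=snap('scene'); W=cloud('scene',d); z=W[...,2]
cv2.imwrite('pics/s5.png',cv2.resize(im[90:340,170:460,::-1],None,fx=2.4,fy=2.4,interpolation=cv2.INTER_CUBIC))
ex=np.array([.98,-.199]); X=W[...,:2]@ex; Y=W[...,1]*.98+W[...,0]*.199
b=494*.98-23*.199
m=(X>b+90)&(X<b+240)&(abs(Y-121)<80)&(z>140)&(z<290)
A=np.c_[X[m],np.ones(m.sum())]; k,_,_,_=np.linalg.lstsq(A,z[m],rcond=None); r=z[m]-A@k
g=abs(r)<8; k=np.linalg.lstsq(A[g],z[m][g],rcond=None)[0]
print(m.sum(),g.sum(),'cover deg',np.degrees(np.arctan(-k[0])))
m=(np.hypot(W[...,0]-489,W[...,1]-342)<70)&(z>50)&(z<75)
print('carton',cv2.minAreaRect(W[m][:,:2].astype(np.float32)),z[m].mean())
E
```

```text
[563.67598768   8.47884218 284.28044702] [-22.63318778   1.45068943  16.9251108 ] 30.838055312633514 0.09978266788601095 0.0028574447168020507
4028 3930 cover deg 43.809095078760755
carton ((489.57330322265625, 342.91522216796875), (62.155574798583984, 92.06226348876953), 6.444149494171143) 60.07633352001082
```

View pics/s5.png

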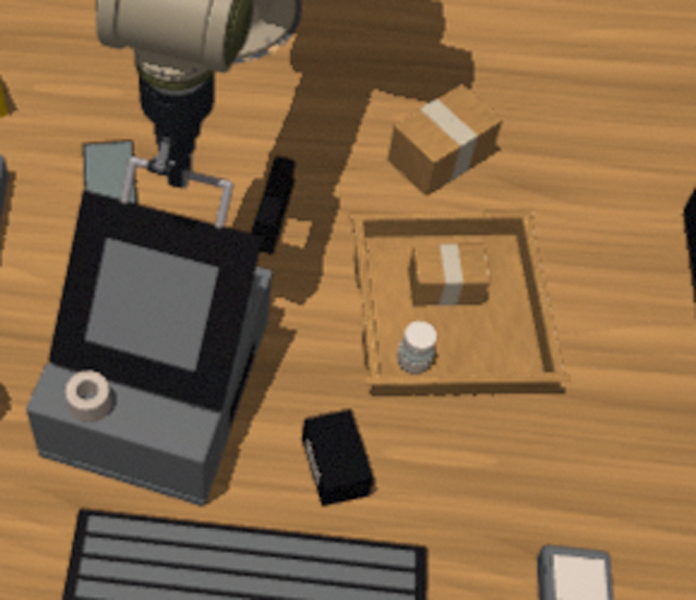

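The picture shows the cover held at about 44 degrees (150,300). The carton lies flat in the tray (450,275), and the roll (88,395) and jar (418,345) are in place. The radial push is about 28 N, so I'll ease it a little and then hand in.

Emit:
send_rows([
  {"offset":[-0.1,0.02,0.1],"spin":0},
  {"offset":[-0.2,0.04,0.2],"spin":0},
  {"offset":[-0.2,0.04,0.2],"spin":0},
  {"offset":[-0.2,0.04,0.2],"spin":0},
  {"offset":[-0.2,0.04,0.2],"spin":0},
  {"offset":[-0.2,0.04,0.2],"spin":0},
])

```text
time_s: 13.57
eef_pos: [563.4, 8.5, 284.3]
ee_rot: [-0.001, 0.775, 0.632, -0.001]
force: [-8.2, 1.3, 2.6]
grip_width: 0.102
grip_force: 30.0
```

```bash
python3 -c "
from rig import ctrl
print(abs(ctrl.sense()['dq']).max()); print(ctrl.finish_job())"
```

```text
0.0016976946317197403
the job is handed in; nothing more can be done
None
```

The carton was set down flat and released in the tray with the cover still shut; the cover was then lifted and held at about 44–45° by its pull bar, and I handed the job in at about 13.6 s (no verdict was returned).

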